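Unscrew the blade collar that fits the blender base

TASK

Each of the three blender cups in the stand is closed by a screwed-on blade collar of a different width; only the middle-sized collar fits the well of the motor base. Unscrew that one (some necks have a left-hand thread and nothing outside shows which, so try both ways), lift it off and finish while still holding it up, level and still, clear above the cup by more than the collar's own height. Leave the other two collars on, and do not disturb the mug and the lemon.

Things in the scene. Friction and masses are not known exactly. Their poses are not given: they have to be found in the camera images.
- stand: Wooden stand, 98 x 394 x 16 mm, three round white sockets (80 mm wide, to 36 mm up) in a row along its y axis, 140 mm apart. In each a clear blender cup, 64 mm wide to 90 mm up, keyed so that it neither turns nor lifts; all immovable. Origin: centre of the underside, on the worktop. Tops of the screwed-on collars are 136.5 mm above the worktop (with drive dog 148 mm).
- cup1_mouth (a point): Centre of the rim of the middle cup's neck (35 mm diameter), 128 mm above the worktop; the other two necks lie 140 mm either side along the stand's y. Hidden under each collar is a three-start thread with a hard stop at the tight end. Anticlockwise from above loosens a right-hand thread, clockwise a left-hand one; which neck has which changes every start.
- collar_a: Narrow blade collar: dark blue-grey ribbed round cap, 50 mm wide, 26.5 mm high, with a black drive dog (20 mm wide, 11 mm high) in the middle of its top, blades inside that stay within its skirt. Origin: centre of its underside, 110 mm above the worktop when screwed on; z along its axis. On any of the three cups.
- collar_b: Middle blade collar, the one that fits the base: as collar_a but 58 mm wide, 0.06 to 0.13 kg; grip it across its sides, any direction. Tightening, it turns 2 to 8 degrees and stops dead; loosening, it turns easily, is free after 42 to 48 degrees and stops again (still free) at 72 to 80: aim for 60. Until free it cannot be pulled off. It need not rise while it turns. Free, it lifts straight up.
- collar_c: Wide blade collar: as collar_a but 66 mm wide. On any of the three cups.
- motor_base: Motor base of the blender, steel and black, 127 mm wide, 114 mm high, fixed; the round well in its top is 62 mm wide. Origin: centre of its underside. It stays where it is; it only shows which collar fits.
- mug: Green and white mug, 86 x 120 x 88 mm, a bystander standing loose. Origin: under its middle.
- lemon: Lemon, 71 x 53 x 51 mm, a bystander lying loose. Origin: at its underside.

How it is judged:
On the way:
1. the middle collar has been turned by more than 34 degrees while still down on its cup (angle between the x axis of collar_b and the x axis of stand, either way round above 0.6 rad and height (world z) of collar_b below 0.122 m), for 0.05 s.
At the end, for the whole second after the job is handed in: the 58 mm collar is held by the gripper alone, underside at least 152 mm above the worktop (24 mm over the cup's rim), at rest, within 17 degrees of level, touching nothing else; the other collars still on their cups (moved under 10 mm); mug and lemon moved under 30 mm (height (world z) of collar_b above 0.152 m and contact force between the fingers and collar_b above 1 N and contact force between collar_b and stand below 0.2 N and contact force between collar_b and motor_base below 0.2 N and contact force between collar_b and collar_a below 0.2 N and contact force between collar_b and collar_c below 0.2 N and angle between collar_b's own z axis and vertical below 0.3 rad and linear speed of collar_b below 0.05 m/s and distance of each of collar_a, collar_c from where it was at the start of the episode below 0.01 m and distance of each of mug, lemon from where it was at the start of the episode below 0.03 m); the arm keeps its last pose, push and grip.
It fails at once if another collar is pulled off or knocked loose (distance of any of collar_a, collar_c from where it was at the start of the episode above 0.012 m).
It fails at once if the mug or the lemon is knocked away (distance of any of mug, lemon from where it was at the start of the episode above 0.04 m).
It also fails if it takes over 35 s, if anything falls off the work surface, if the arm or the gripper's body presses on something with over 40 N, if the wrist force passes 120 N, or if a joint passes its speed limit or range.

ROBOT

A 6-joint arm with a two-finger parallel gripper is mounted at the origin on a cart in front of the work surface, level with it; the furniture and walls round the work are solid. World frame = base frame: x ahead of the robot, y to its left, z up, the work surface at z = 0. Lengths are in m, angles in rad, forces in N, time in s.
With the tool pointing down it reaches from about 0.3 to 0.825 m from the base axis. Payload 5.4 kg.
Tool frame: the origin (TCP) lies midway between the tips of the shut fingers; the grasp point (between the pads) lies 19 mm behind it; z points along the fingers, y is the line along which they close (so a half turn about z gives the same grasp; the last joint's range is limited). The gripper opens to 92 mm and grips with 3 to 60 N. Pads are 20 mm wide; open, the fingers measure 128 mm over their backs; the gripper's body (75 mm by 189 mm) begins 69 mm behind the grasp point.
Start: joints at [-1.516, 0.158, 1.597, -0, 1.386, -0.21], TCP at [0.15, -0.555, 0.215] pointing down, gripper open.
Joint ranges: [-2.91, 2.91], [-0.94, 2.29], [0.18, 2.7], [-1.29, 4.43], [0.17, 2.64], [-3, 3]. Speed limits (rad/s): [2.57, 2.57, 3.14, 3.14, 3.14, 3.14].

INTERFACE

Orientations are given as a unit quaternion [w, x, y, z].
In Python, from workcell import bot gives the robot as it stands.
- The arm moves only by the tool arm_command, never from a script. Its argument "increments" is a list that holds one entry, the list of rows, each a list of 5 numbers: the closure, from -1 (fully open) to 1 (shut), so that 0 is half open, then the shift along the tool's x, y, z in m, then the turn about the tool's z in degrees. In form: [[[grip, tx, ty, tz, roll], ...]]. A call has 1 to 20 rows; each row is the pose to reach, as a shift and turn from the pose commanded when the call began, along the tool's axes at that moment; what a row does not reach only later rows make up. A row lasts 1/8 s, in which the tool goes at most 62.5 mm and 10.7 degrees, less where a joint would pass 70% of its speed; a pose out of reach is approached as far as the arm can. A call with a gripper value outside its range is refused whole. The fingers move at their own pace and stop on an object; "newtons" is the grip in N (left out, the last holds). Time passes only in rows, so rows that repeat a pose let the fingers close. It gives the time, the measured TCP pose, the force, the opening and the grip force at its end, in the units of the state.
- bot.get_state(): the state, without advancing time (a new reading comes with each control period).
- bot.capture(name): name is "scene" or "top" or "wrist"; returns the picture (420x560x3 uint8, red, green, blue); there is no depth.
- bot.camera_params(name): a dict with "mtx" (3x3 intrinsics, pixels), "dist_coeffs" ([k1, k2, p1, p2, k3] as OpenCV has them; the pictures are not rectified), "view" (4x4, takes a point from world to camera coordinates); the wrist camera has in their place "tool_from_camera" (4x4, takes a point from camera to tool coordinates, whose origin is the TCP and whose axes are the flange's). Camera axes: x right, y down, z forward; pixel columns grow to the right and rows downward; lengths in m; the calibration is good to about 2 mm. A picture is of the moment at which its call begins: read the wrist's pose just before it. camera_params takes no time and is no camera call.
- bot.job_done(): hands the job in; it is judged then, once.
Trained networks look in the newest picture that a camera, given by its name, has taken for a name from the list of things; names that differ only in an ending like _2 or _b are one class to them, and where a whole thing is asked for, a point or a joint stands for the part that bears it (a point fixed in the world has none). Each returns a list of dicts, best first, with "p" (0 to 1); they miss things now and then, are a little off and sometimes report something else, mostly with a low value. They report only what shows in the picture. A call takes as long as a camera call.
- bot.spot_in(camera, label): "rect" ([left, top, width, height] in pixels, round what is visible of it).
The state is a dict: "clock": time; "q": joint angles; "dq": joint speeds; "joint_torque": joint torques, N m; "tcp_pos": TCP position; "orientation": TCP orientation; "ft_force": force on the tool from outside, world axes, zero at the start; "ft_torque": the same for the moment, N m; "grip_width": finger opening in m; "grip_force": force on a finger pad.
Only numpy, scipy, OpenCV 4.12 (cv2) and the standard library are available. Lean on these libraries where they do the work, as an engineer would, in place of code of your own. Each camera call takes 0.05 s, during which the arm holds its last target. There are 200 camera calls.

## Working session

There is one attempt and no reset: what is moved stays moved. The work goes in short steps, Python scripts to look and compute and a tool call to move; the robot and the scene stay as the last step left them, time stands still between calls to the robot, and variables do not carry over. Pictures are saved under pics/ and viewed, at most 10 in all, crops included, and the job is handed in when it is done.

Besides the shell and the picture viewer there is one more tool, called by a JSON object that holds its "op" and its "data", one argument or row to a line. arm_command: Moves the arm, as the interface text tells. Its arguments: {"type":"object","properties":{"increments":{"type":"array"},"newtons":{"type":"number"}},"required":["increments"]}

```bash
mkdir -p pics
python3 - <<'E'
from workcell import bot
import cv2,numpy as np
ims=[]
for c in ("scene","top"):
    im=bot.capture(c); ims.append(im); cv2.imwrite(f"pics/{c}0.png",im[:,:,::-1])
    for l in ("collar_b","stand","motor_base","mug","lemon"):
        print(c,l,[(np.round(d["rect"]).tolist(),round(d["p"],2)) for d in bot.spot_in(c,l)])
    p=bot.camera_params(c);print(np.round(p["mtx"],1).tolist(),p["dist_coeffs"],np.round(p["view"],3).tolist())
s=bot.get_state();print(s["clock"],s["tcp_pos"],s["orientation"],s["grip_width"])
print(bot.camera_params("wrist"))
E
```

```text
scene collar_b [([262.0, 174.0, 21.0, 21.0], 0.9), ([312.0, 171.0, 26.0, 20.0], 0.57)]
scene stand [([250.0, 183.0, 148.0, 53.0], 0.68)]
scene motor_base [([131.0, 212.0, 54.0, 68.0], 0.94)]
scene mug [([250.0, 183.0, 149.0, 54.0], 0.74), ([180.0, 266.0, 49.0, 57.0], 0.57)]
scene lemon [([197.0, 211.0, 23.0, 20.0], 0.91)]
[[536.2, 0.0, 279.7], [0.0, 536.2, 204.1], [0.0, 0.0, 1.0]] [-0.13847948  0.          0.          0.          0.        ] [[-0.495, -0.869, -0.023, 0.397], [-0.5, 0.306, -0.81, 0.326], [0.711, -0.389, -0.586, 1.024], [0.0, 0.0, 0.0, 1.0]]
top collar_b [([266.0, 180.0, 14.0, 21.0], 0.83), ([306.0, 198.0, 24.0, 20.0], 0.82), ([357.0, 219.0, 18.0, 22.0], 0.71)]
top stand [([252.0, 181.0, 127.0, 78.0], 0.81)]
top motor_base [([149.0, 166.0, 50.0, 40.0], 0.92), ([217.0, 166.0, 21.0, 20.0], 0.18)]
top mug [([162.0, 237.0, 42.0, 34.0], 0.74)]
top lemon [([220.0, 167.0, 15.0, 16.0], 0.56)]
[[382.7, 0.0, 276.1], [0.0, 382.7, 210.0], [0.0, 0.0, 1.0]] [0.00479029 0.         0.         0.         0.        ] [[0.024, -1.0, 0.003, 0.101], [-0.98, -0.024, -0.2, 0.584], [0.2, 0.002, -0.98, 1.088], [0.0, 0.0, 0.0, 1.0]]
0.6 [ 0.15048341 -0.55493922  0.21460083] [-1.05225036e-05  9.91245788e-01  1.32029496e-01  1.18606096e-05] 0.0920695785546652
{'mtx': array([[373.87478207,   0.        , 283.05918021],
       [  0.        , 373.87478207, 212.58462008],
       [  0.        ,   0.        ,   1.        ]]), 'dist_coeffs': array([-0.10364679,  0.        ,  0.        ,  0.        ,  0.        ]), 'tool_from_camera': array([[ 6.36408415e-04, -9.71093112e-01, -2.38700151e-01,
         6.64532118e-02],
       [ 9.99999789e-01,  6.48856674e-04,  2.64265992e-05,
        -1.06076578e-03],
       [ 1.29219498e-04, -2.38700117e-01,  9.71093321e-01,
        -1.69314102e-01],
       [ 0.00000000e+00,  0.00000000e+00,  0.00000000e+00,
         1.00000000e+00]])}
```

View pics/scene0.png

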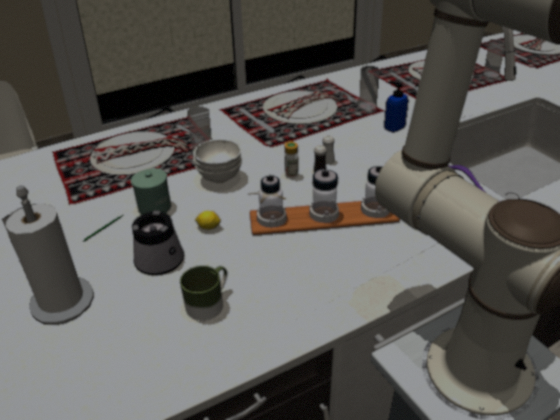

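View pics/top0.png

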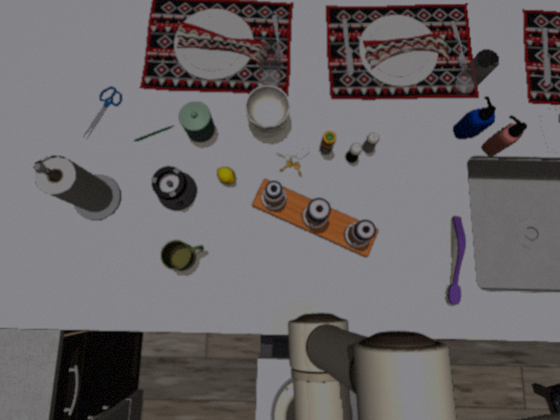

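Both pictures show the three cups in a row in the stand: scene collars near (270,183), (325,180), (376,175); top collars near (274,188), (318,209), (363,231). The lemon, base and mug are to the left. Next I triangulate them and enlarge the view to compare sizes.

```bash
cat > h.py <<'E'
from workcell import bot
import cv2,numpy as np
from scipy.spatial.transform import Rotation as R
def cam(n):
    p=bot.camera_params(n)
    if "view" in p: V=np.array(p["view"])
    else:
        s=bot.get_state();q=s["orientation"];T=np.eye(4);T[:3,:3]=R.from_quat([q[1],q[2],q[3],q[0]]).as_matrix();T[:3,3]=s["tcp_pos"]
        V=np.linalg.inv(T@p["tool_from_camera"])
    return np.array(p["mtx"]),np.array(p["dist_coeffs"]),V
def ray(c,uv):
    K,d,V=c;n=cv2.undistortPoints(np.array([[uv]],float),K,d)[0,0]
    return -V[:3,:3].T@V[:3,3],V[:3,:3].T@np.array([n[0],n[1],1])
def atz(c,uv,z):
    o,r=ray(c,uv);return o+r*(z-o[2])/r[2]
def tri(cs,uvs):
    A=np.zeros((3,3));b=np.zeros(3)
    for c,u in zip(cs,uvs):
        o,r=ray(c,u);r=r/np.linalg.norm(r);P=np.eye(3)-np.outer(r,r);A+=P;b+=P@o
    return np.linalg.solve(A,b)
def proj(c,X):
    K,d,V=c;return cv2.projectPoints(np.array([X],float),V[:3,:3],V[:3,3],K,d)[0][0,0]
E
python3 - <<'E'
from h import *
S,T=cam("scene"),cam("top")
for a,b in zip([(270,182),(325,179),(376,174)],[(273,187),(319,208),(364,229)]): print(np.round(tri([S,T],[a,b]),3),np.round(atz(T,b,.14),3))
for n,uv in (("lemon",(226,176)),("mug",(180,256)),("base",(172,184))):print(n,np.round(atz(T,uv,.04),3))
a=cv2.imread("pics/top0.png")[170:255,245:395];b=cv2.imread("pics/scene0.png")[160:230,245:405]
f=lambda x:cv2.convertScaleAbs(cv2.resize(x,(800,int(x.shape[0]*800/x.shape[1])//1),interpolation=cv2.INTER_CUBIC),alpha=1.5)[:300 if 0 else 450]
o=np.vstack([cv2.resize(f(a),(620,300)),cv2.resize(f(b),(620,280))]);cv2.imwrite("pics/crop.png",o)
E
```

```text
[0.633 0.124 0.127] [0.63  0.125 0.14 ]
[ 0.577 -0.007  0.122] [ 0.573 -0.005  0.14 ]
[ 0.52  -0.13   0.127] [ 0.517 -0.129  0.14 ]
lemon [0.689 0.273 0.04 ]
mug [0.438 0.397 0.04 ]
base [0.659 0.438 0.04 ]
```

View pics/crop.png

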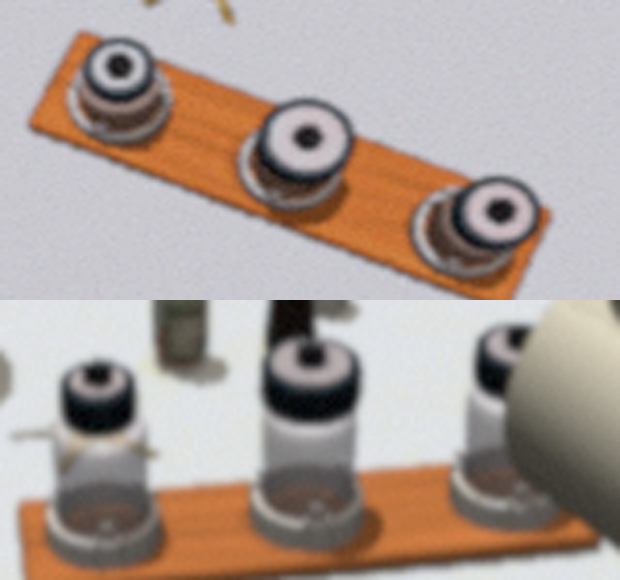

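The right-hand collar, about 83 px wide against 70 and 90, is the middle-sized one, near (0.518,-0.130). I'll move above it and look with the wrist camera.

{"op": "arm_command", "data": {
  "increments": [
    [[-1, 0, 0, -0.05, 0], [-1, 0.055, -0.036, -0.05, 0], [-1, 0.105, -0.07, -0.05, 0], [-1, 0.155, -0.105, -0.05, 0], [-1, 0.205, -0.14, -0.05, 0], [-1, 0.255, -0.175, -0.05, 0], [-1, 0.305, -0.21, -0.05, 0], [-1, 0.355, -0.245, -0.05, 0], [-1, 0.41, -0.28, -0.05, 0], [-1, 0.466, -0.315, -0.05, 0], [-1, 0.466, -0.315, -0.05, 0], [-1, 0.466, -0.315, -0.05, 0], [-1, 0.466, -0.315, -0.05, 0]]
  ]
}}

```text
clock: 2.22
tcp_pos: [0.5171, -0.1302, 0.2646]
orientation: [0.0, 0.991, 0.131, -0.0]
ft_force: [-0.1, -0.2, -0.7]
grip_width: 0.0921
grip_force: 0.0
```

Run:
```python
from h import *
W=cam("wrist");im=bot.capture("wrist");T=bot.capture("top");S=bot.capture("scene")
np.savez("w1.npz",K=W[0],d=W[1],V=W[2])
cv2.imwrite("pics/w1.png",im[:,:,::-1])
for n in("wrist","scene"):print(n,[(np.round(d["rect"]).tolist(),round(d["p"],2)) for d in bot.spot_in(n,"collar_b")])
for X in((.518,-.13,.148),(.518,-.13,.1365)):print(proj(W,X))
s=bot.get_state();print(s["clock"],s["tcp_pos"],s["orientation"],s["q"])
```

```text
wrist [([254.0, 167.0, 71.0, 74.0], 0.88), ([108.0, 55.0, 87.0, 84.0], 0.55)]
scene [([313.0, 171.0, 26.0, 19.0], 0.6), ([262.0, 176.0, 21.0, 19.0], 0.55)]
[284.40333638 206.67132273]
[284.35113129 203.51403225]
2.475 [ 0.51741262 -0.12974585  0.26473218] [7.29648950e-05 9.91347627e-01 1.31262605e-01 6.74166538e-05] [-4.72373768e-01  1.94766756e-02  1.64645993e+00 -4.37287772e-05
  1.47546219e+00  8.35141720e-01]
```

View pics/w1.png

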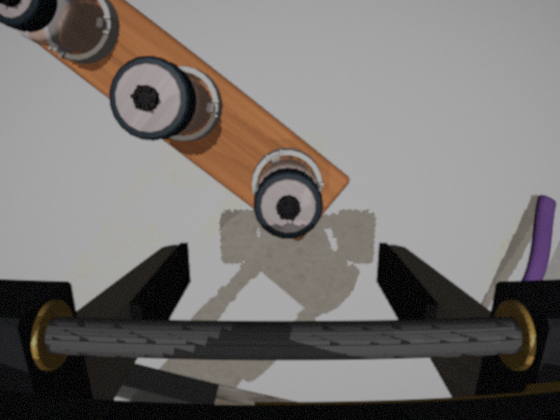

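The wrist view shows the right-hand collar with its dog at (288,207), the centre collar at (152,98), and the left one cut off at the top-left corner. Sizes must be settled properly before I act, so I'll rectify both views onto the collar-top plane.

Run:
```python
from h import *
w=np.load("w1.npz");W=(w["K"],w["d"],w["V"])
C=[(.633,.124),(.577,-.006),(.518,-.131)]
tiles=[]
for n,c,f in(("top",cam("top"),"pics/top0.png"),("wrist",W,"pics/w1.png"),("scene",cam("scene"),"pics/scene0.png")):
    im=cv2.imread(f);row=[]
    for C0 in C:
        g=np.linspace(-.045,.045,181);X,Y=np.meshgrid(g,g)
        P=np.stack([C0[0]+X,C0[1]+Y,np.full_like(X,.1365)],-1).reshape(-1,3)
        uv=cv2.projectPoints(P,c[2][:3,:3],c[2][:3,3],c[0],c[1])[0].reshape(181,181,2).astype(np.float32)
        r=cv2.remap(im,uv[...,0],uv[...,1],cv2.INTER_CUBIC)
        row.append(cv2.convertScaleAbs(r,alpha=1.4))
    tiles.append(np.hstack(row))
cv2.imwrite("pics/rect.png",np.vstack(tiles))
```

```text
(no output)
```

View pics/rect.png

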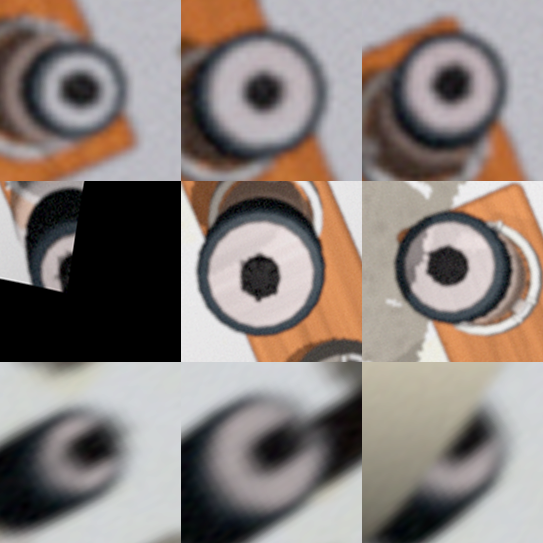

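Rectified at 2 px/mm, the light discs measure about 75, 105 and 87 px (left, centre, right), in steps of 8 mm. So left is 50 mm, centre is 66 mm, and right is the 58 mm target. I'll go nearer and check with a second wrist view.

{"op": "arm_command", "data": {
  "increments": [
    [[-1, 0, 0.003, 0.03, 0], [-1, 0, 0.003, 0.06, 0], [-1, 0, 0.003, 0.06, 0]]
  ]
}}

```text
clock: 2.85
tcp_pos: [0.5168, -0.1314, 0.2022]
orientation: [-0.002, 0.991, 0.132, -0.002]
ft_force: [1.1, -0.2, 0.8]
grip_width: 0.0919
grip_force: 0.0
```

Run:
```python
from h import *
w=np.load("w1.npz");W1=(w["K"],w["d"],w["V"])
W=cam("wrist");im=bot.capture("wrist");cv2.imwrite("pics/w2.png",im[:,:,::-1])
r=bot.spot_in("wrist","collar_b");print([(np.round(d["rect"]).tolist(),round(d["p"],2)) for d in r])
def dog(f,uv):
    g=cv2.cvtColor(cv2.imread(f),cv2.COLOR_BGR2GRAY);m=(g<60).astype(np.uint8)
    n,l,st,c=cv2.connectedComponentsWithStats(m)
    return min(((np.hypot(*(c[i]-uv)),c[i],st[i]) for i in range(1,n) if 80<st[i][4]<8000),key=lambda t:t[0])
p=proj(W,(.5178,-.133,.148));print(p)
a=dog("pics/w1.png",(288,207));b=dog("pics/w2.png",p);print(a,b)
print(tri([W1,W],[a[1],b[1]]),tri([W1,W,cam("top")],[a[1],b[1],(364.0,229.5)]),atz(W,b[1],.148),atz(W1,a[1],.148))
s=bot.get_state();print(s["clock"],s["tcp_pos"])
```

```text
[([245.0, 179.0, 87.0, 85.0], 0.68), ([64.0, 38.0, 109.0, 104.0], 0.68)]
[287.98062133 229.32981814]
(np.float64(0.3975394303688869), array([287.9616307 , 207.39568345]), array([277, 196,  23,  24, 417], dtype=int32)) (np.float64(0.7280372128159099), array([287.88583219, 228.60797799]), array([274, 213,  30,  32, 727], dtype=int32))
[ 0.5179041  -0.13292854  0.14682206] [ 0.51551058 -0.13250376  0.13520182] [ 0.51823628 -0.13281898  0.148     ] [ 0.51816461 -0.13284919  0.148     ]
2.95 [ 0.51880357 -0.13222883  0.20554354]
```

View pics/w2.png

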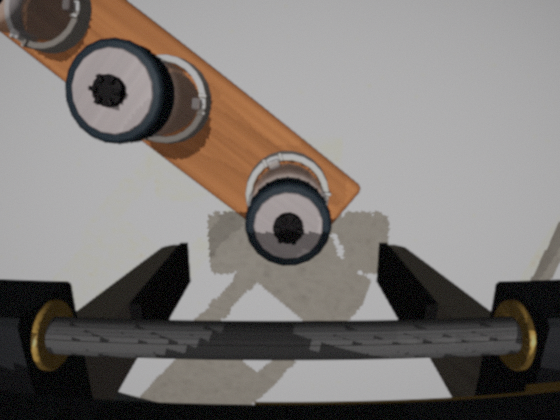

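The dog shows at (288,229) and triangulates to (0.518,-0.133,0.147), which matches the stated 0.148 height. The tool is centred, so I'll descend and grip.

{"op": "arm_command", "data": {
  "increments": [
    [[-1, 0, 0, 0.04, 0], [-1, 0, 0, 0.075, 0], [-1, 0, 0, 0.097, 0], [-1, 0, 0, 0.097, 0], [-1, 0, 0, 0.097, 0], [1, 0, 0, 0.097, 0], [1, 0, 0, 0.097, 0], [1, 0, 0, 0.097, 0], [1, 0, 0, 0.097, 0], [1, 0, 0, 0.097, 0]]
  ],
  "newtons": 30
}}

```text
clock: 4.2
tcp_pos: [0.519, -0.1327, 0.108]
orientation: [0.001, 0.991, 0.132, 0.0]
ft_force: [1.3, -3.4, 0.2]
grip_width: 0.0571
grip_force: 30.0
```

Gripped at 57 mm, which confirms the middle collar. Now try anticlockwise (negative roll about the downward tool z) by 14°, watching the torque.

{"op": "arm_command", "data": {
  "increments": [
    [[1, 0, 0, 0.0, -4], [1, 0, 0, 0, -8], [1, 0, 0, 0, -12], [1, 0, 0, 0, -14], [1, 0, 0, 0, -14]]
  ]
}}

```text
clock: 4.82
tcp_pos: [0.5189, -0.1324, 0.108]
orientation: [0.001, 0.968, 0.252, 0.0]
ft_force: [1.8, -3.8, 1.6]
grip_width: 0.057
grip_force: 30.0
```

Run:
```python
from h import *
s=bot.get_state();print(s["clock"],s["q"],s["ft_force"],s["ft_torque"],s["joint_torque"],s["orientation"],s["grip_width"])
```

```text
4.825 [-4.75275980e-01  1.64945947e-01  1.81090004e+00 -4.33234304e-04
  1.16449010e+00  5.87128404e-01] [ 1.77825679 -3.76144274  1.57270217] [-0.71952722 -0.21610856  0.0080879 ] [  1.82067778 -34.97490406 -27.42671192   0.88297337   0.81088783
  -0.09738266] [5.67120214e-04 9.67844085e-01 2.51549982e-01 3.35747517e-04] 0.05699410147377912
```

The moment about z is almost nil (0.01 N m) after 14°, so it is turning freely and anticlockwise loosens it. Continue to 60° in total.

{"op": "arm_command", "data": {
  "increments": [
    [[1, 0, 0, 0, -6], [1, 0, 0, 0, -12], [1, 0, 0, 0, -18], [1, 0, 0, 0, -24], [1, 0, 0, 0, -30], [1, 0, 0, 0, -36], [1, 0, 0, 0, -42], [1, 0, 0, 0, -46], [1, 0, 0, 0, -46], [1, 0, 0, 0, -46]]
  ]
}}

```text
clock: 6.08
tcp_pos: [0.5183, -0.1315, 0.1079]
orientation: [-0.001, 0.793, 0.609, -0.0]
ft_force: [-2.9, -0.7, 5.2]
grip_width: 0.057
grip_force: 30.0
```

Run:
```python
from h import *
s=bot.get_state();print(s["clock"],s["q"][5],s["ft_force"],s["ft_torque"],s["orientation"],s["grip_width"])
```

```text
6.075 -0.21428981134702652 [-2.88096241 -0.67032591  5.1960817 ] [-0.12892166  0.29965441  0.08561564] [-5.52206669e-04  7.92959577e-01  6.09273977e-01 -1.59484343e-04] 0.05695487206009731
```

Turned 60° with low torque. First a gentle test lift of 4 mm.

{"op": "arm_command", "data": {
  "increments": [
    [[1, 0, 0, -0.002, 0], [1, 0, 0, -0.004, 0], [1, 0, 0, -0.004, 0]]
  ]
}}

```text
clock: 6.45
tcp_pos: [0.5182, -0.1315, 0.1113]
orientation: [-0.001, 0.793, 0.61, -0.0]
ft_force: [-0.2, -0.1, -0.7]
grip_width: 0.057
grip_force: 30.0
```

The force is near the collar's weight, so it is free. Lift 70 mm more.

{"op": "arm_command", "data": {
  "increments": [
    [[1, 0, 0, -0.01, 0], [1, 0, 0, -0.02, 0], [1, 0, 0, -0.03, 0], [1, 0, 0, -0.04, 0], [1, 0, 0, -0.05, 0], [1, 0, 0, -0.06, 0], [1, 0, 0, -0.07, 0], [1, 0, 0, -0.07, 0], [1, 0, 0, -0.07, 0], [1, 0, 0, -0.07, 0]]
  ]
}}

```text
clock: 7.7
tcp_pos: [0.5182, -0.1317, 0.181]
orientation: [-0.001, 0.792, 0.61, -0.0]
ft_force: [-0.8, 0.9, -1.7]
grip_width: 0.0572
grip_force: 30.0
```

Run:
```python
from h import *
o=[bot.capture(n)[:,:,::-1] for n in("wrist","scene")]
cv2.imwrite("pics/end.png",np.hstack([o[0][:,:],cv2.resize(o[1][140:260,230:410],(630,420))])[:, :1190][::1])
e=cv2.imread("pics/end.png");cv2.imwrite("pics/end.png",cv2.resize(e,(800,int(e.shape[0]*800/e.shape[1]))))
s=bot.get_state();print(s["clock"],s["tcp_pos"],s["dq"],s["ft_force"],s["ft_torque"],s["grip_width"],s["grip_force"])
```

```text
7.8 [ 0.51832462 -0.13173812  0.18116633] [-0.00018042 -0.00090219 -0.00067723 -0.00143048  0.00025949  0.00055371] [ 0.56854042 -0.73488578 -0.38474152] [-0.02597912 -0.04816697 -0.00830255] 0.056987983061058366 29.999844431877136
```

View pics/end.png

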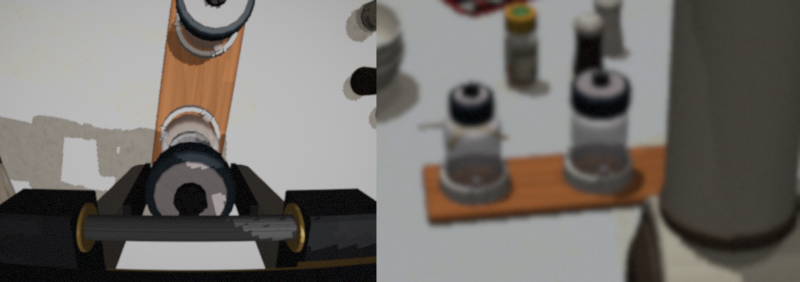

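The wrist view (left half of the picture) shows the collar held level between the fingers at about (190,185), with the open neck below it. The scene view shows the other two collars still on. The underside is at about 0.183 m.

```bash
python3 -c "
from workcell import bot
print(bot.job_done())"
```

```text
the job is handed in; nothing more can be done
None
```

I unscrewed the 58 mm collar (right-hand thread, turned 60° anticlockwise), lifted it off, and handed the job in with it held level and still, its underside at about 0.183 m; the hand-in returned no verdict.

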